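Set the knife to the honing angle on the whetstone

TASK

Turn the black lock knob on the whetstone holder clockwise until it clicks past its detent, so that the stone is clamped. Then pick up the kitchen knife by its handle, rest the middle of its cutting edge across the middle of the worn stone and rock the knife (spine up, edge staying lightly on the stone) until the swinging pointer of the angle gauge clipped to it settles on the brass index, without shifting the index; finish holding the knife like that, still in the gripper, ready for the first honing stroke. Do not press hard, and leave the other things on the counter where they are.

Things in the scene. Friction and masses are not known exactly. Their poses are not given: they have to be found in the camera images.
- stone_holder: Fixed black whetstone holder, 84 x 270 mm. Origin on the worktop under the middle of the stone's bed; y runs along the stone towards the jaw and knob end, x across it away from the robot, z up. Bed top at z = 17 mm; end stop at y = -106..-92, up to z = 36; steel jaw at y = +93 (closes 5.4 mm towards -y as the knob locks); knob axis at y = +128 mm
- lock_knob (a joint): Lock knob angle, rad; 0 = open, grows clockwise seen from above. Two rest positions at its stops, 0 and 1.2: an over-centre spring resists with up to about 0.1 N m as far as the middle (0.6), then snaps it on (click) to about 1.16, where the jaw clamps the stone. The spring's steel housing stands on the holder's +x side of the knob, 24..42 mm from its axis, 16 mm wide, top 40 mm above the worktop
- knob_grip (a point): On the knob's axis, 60 mm above the worktop: the height for the TCP. Knob: black disc of 46 mm diameter, 30..38 mm above the worktop, with an upright bar on it 48 mm long, 12 mm thick, 38..65 mm above the worktop. At 0 the bar lies 0.6 rad counterclockwise of the holder's x (seen from above), locked 0.6 rad clockwise of it; the point's axes turn with the knob, x along the bar
- whetstone: Loose grey whetstone in the holder, 62 (x) x 180 (y) x 28 mm, 0.65 kg, long axis along the holder's y; origin under its middle. About 5 mm of play lengthwise until clamped. Its top is worn hollow lengthwise: 28 mm high at the ends, 26.2 mm in the middle; straight across its width
- stone_top (a point): Middle of the whetstone's worn top, about 43 mm above the worktop, axes as the whetstone's
- knife: Kitchen knife, 260 mm, 0.29 kg, lying flat. Origin under the middle of the handle; x to the tip, y from edge to spine, z up (gauge side). Black handle x = -55..55, 30 mm wide (y), z = 0..22 mm; bolster to x = 66. Blade x = 65..205 in the plane z = 11, 2.4 mm thick at the spine (y = +14); cutting edge at y = -32, straight for x = 65..165. Balances at about x = 33 mm
- handle_grip (a point): Good place to grip the handle: knife frame (25, 0, 11) mm; pinch across the 30 mm width (knife y). Axes as the knife's
- edge_mid (a point): Middle of the straight cutting edge used on the stone: knife frame (125, -32, 11) mm. Axes as the knife's
- gauge_pointer (a joint): Pointer of the gauge, a free pendulum hinged along the knife's x at knife frame (76, 0, 69) mm; its tip hangs 34 mm below. 0 = mid scale, knife level; settled, it equals the knife's roll about its x, spine up positive (rad). The swing dies away in about a second
- gauge_index (a joint): Setting of the small brass index on the dial's rim, zero and sense as gauge_pointer (rad), 0.16 to 0.42, on the edge side of mid scale; stiff, leave it. Dial: white fan 50 mm wide, 7 mm thick, facing the handle, clipped on the blade at knife x = 80, from z = 25 to 77 mm; ticks every 5 degrees, longer every 10
- pointer_tip (a point): Tip of the pointer, 34 mm from its hinge
- index_tip (a point): Inner point of the brass index, on the same 34 mm radius
- ramekin: Small white bowl, 80 mm across, 36 mm high, a bystander; origin under its middle
- cheese_shaker: Glass cheese shaker with a metal top, 44 mm diameter, 90 mm high, a bystander; origin under its middle
- board_end (a point): Top of the free end of the counter's upright white back board, 18 mm thick and 167 mm high; from here it runs straight to the left past the robot's starting pose (direction x -0.33, y +0.94). The knife lies beyond its end: keep the gripper clear of it

How it is judged:
On the way, in this order (a step that is already met when the one before it is completed fails the run):
1. the lock knob has been turned past its click (value of joint lock_knob above 1.05 rad), for 0.2 s.
2. the knife is lifted clear of the worktop in the gripper (height (world z) of handle_grip above 0.04 m and contact force between the fingers and knife above 2 N), for 0.2 s.
At the end, for the whole second after the job is handed in: Knob locked (>1.05 rad). Knife held, handle >40 mm up, edge on the whetstone with 0.3 to 15 N, not on the holder: edge middle within 30 mm across, 45 mm along, 5 mm above stone middle, edge across (20 deg) and level (5 deg). Pointer at rest, tip within 2 mm (3.4 deg) of index (all of step 2 and value of joint lock_knob above 1.05 rad and contact force between knife and whetstone between 0.3 and 15 N and contact force between knife and stone_holder below 0.2 N and distance between pointer_tip and index_tip below 0.002 m and velocity of joint gauge_pointer between -0.3 and 0.3 rad/s and linear speed of knife below 0.02 m/s and x of edge_mid in the frame of stone_top between -0.03 and 0.03 m and y of edge_mid in the frame of stone_top between -0.045 and 0.045 m and z of edge_mid in the frame of stone_top below 0.005 m and angle between the x axis of knife and the x axis of whetstone, either way round below 0.35 rad and angle between knife's own x axis and vertical between 1.48 and 1.66 rad); the arm keeps its last pose, push and grip.
It fails at once if the knife is pressed hard on the stone (over 30 N) (contact force between knife and whetstone above 30 N).
It fails at once if the bowl or the shaker is moved by more than 20 mm (distance of any of ramekin, cheese_shaker from where it was at the start of the episode above 0.02 m).
It fails at once if the index is moved off its setting (value of joint gauge_index below 0.14 rad or value of joint gauge_index above 0.44 rad).
It also fails if it takes over 58 s, if anything falls off the work surface, if the arm or the gripper's body presses on something with over 40 N, if the wrist force passes 120 N, or if a joint passes its speed limit or range.

ROBOT

A 6-joint arm with a two-finger parallel gripper is mounted at the origin on a cart in front of the work surface, level with it; the furniture and walls round the work are solid. World frame = base frame: x ahead of the robot, y to its left, z up, the work surface at z = 0. Lengths are in m, angles in rad, forces in N, time in s.
With the tool pointing down it reaches from about 0.4 to 0.825 m from the base axis. Payload 7 kg.
Tool frame: the origin (TCP) lies between the finger pads, 19 mm behind the fingertips; this is the grasp point; z points along the fingers, y is the line along which they close (so a half turn about z gives the same grasp; the last joint's range is limited). The gripper opens to 88 mm and grips with 3 to 60 N. Pads are 19 mm wide; open, the fingers measure 130 mm over their backs; the gripper's body (78 mm by 193 mm) begins 47 mm behind the grasp point.
Start: joints at [1.498, 0.359, 0.012, 0, -1.224, -0.288], TCP at [0.238, 0.632, 0.245] pointing down, gripper open.
Joint ranges: [-3.07, 3.07], [-1.43, 2.12], [-1.02, 1.25], [-3.03, 1.67], [-3.05, -0], [-3.03, 3.03]. Speed limits (rad/s): [2.39, 2.39, 3.01, 3.14, 3.14, 3.14].

INTERFACE

Orientations are given as [roll, pitch, yaw] about the fixed x, y, z axes, in that order (R = Rz(yaw) Ry(pitch) Rx(roll)).
In Python, from station import arm gives the robot as it stands.
- The arm moves only by the tool jog_arm, never from a script. Its argument "targets" is a list of rows, each an object of numbers: "dx", "dy", "dz": the shift along the tool's x, y, z in mm; "rx", "ry", "rz": the turn, a rotation vector about the tool's x, y, z in rad; "gripper": the closure, from 0 (fully open) to 1 (shut). In form: [{"dx": .., "dy": .., "dz": .., "rx": .., "ry": .., "rz": .., "gripper": ..}, ...]. A call has exactly 8 rows; each row is the pose to reach, as a shift and turn from the pose commanded when the call began, along the tool's axes at that moment; what a row does not reach only later rows make up. A row lasts 1/12 s, in which the tool goes at most 41.7 mm and 7.16 degrees, less where a joint would pass 70% of its speed; a pose out of reach is approached as far as the arm can. A call with a gripper value outside its range is refused whole. The fingers move at their own pace and stop on an object; "force" is the grip in N (left out, the last holds). Time passes only in rows, so rows that repeat a pose let the fingers close, or fill a call up. It gives the time, the measured TCP pose, the force, the opening and the grip force at its end, in the units of the state.
- arm.get_state(): the state, without advancing time (a new reading comes with each control period).
- arm.grab_frame(name): name is "scene" or "side" or "wrist"; returns a dict with "frame" (420x560x3 uint8, red, green, blue), "z_map" (420x560 float32, m along the optical axis (not along the pixel's ray), 0 where there is no reading), "fx", "fy", "cx", "cy" (pixels), "view" (4x4, takes a point from world to camera coordinates). Camera axes: x right, y down, z forward; pixel columns grow to the right and rows downward; lengths in m; the calibration is good to about 2 mm. A picture is of the moment at which its call begins.
- arm.job_done(): hands the job in; it is judged then, once.
The state is a dict: "t": time; "q": joint angles; "qd": joint speeds; "joint_efforts": joint torques, N m; "eef_pos": TCP position; "ee_rot": TCP orientation; "force": force on the tool from outside, world axes, zero at the start; "moment": the same for the moment, N m; "width": finger opening in m; "gripper_force": force on a finger pad.
Only numpy, scipy, OpenCV 4.12 (cv2) and the standard library are available. Lean on these libraries where they do the work, as an engineer would, in place of code of your own. Each camera call takes 0.05 s, during which the arm holds its last target. There are 200 camera calls.

## Working session

There is one attempt and no reset: what is moved stays moved. The work goes in short steps, Python scripts to look and compute and a tool call to move; the robot and the scene stay as the last step left them, time stands still between calls to the robot, and variables do not carry over. Pictures are saved under pics/ and viewed, at most 10 in all, crops included, and the job is handed in when it is done.

Besides the shell and the picture viewer there is one more tool, called as name(argument=value, ...), one argument or row to a line, values as JSON. jog_arm: Moves the arm, as the interface text tells. Its arguments: {"type":"object","properties":{"targets":{"type":"array","items":{"type":"object","properties":{"dx":{"type":"number"},"dy":{"type":"number"},"dz":{"type":"number"},"rx":{"type":"number"},"ry":{"type":"number"},"rz":{"type":"number"},"gripper":{"type":"number"}}}},"force":{"type":"number"}},"required":["targets"]}

```bash
mkdir -p pics; cat > h.py <<'E'
import numpy as np, cv2
from scipy.spatial.transform import Rotation as R
from station import arm
def grab(n):
    f=arm.grab_frame(n); np.savez(''+n+'.npz',**f); return f
def load(n): return np.load(''+n+'.npz')
def pt(f,u,v,z=None):
    "pixel->world; z: world height to intersect, else depth"
    V=np.linalg.inv(f['view']); r=np.array([(u-f['cx'])/f['fx'],(v-f['cy'])/f['fy'],1])
    if z is None: d=float(np.median(f['z_map'][int(v)-1:int(v)+2,int(u)-1:int(u)+2]))
    else: d=(z-V[2,3])/(V[:3,:3]@r)[2]
    return V[:3,:3]@(r*d)+V[:3,3]
def pose():
    s=arm.get_state(); r=np.array(s['ee_rot']); 
    return np.array(s['eef_pos']), R.from_euler('xyz',r) if r.size==3 else R.from_matrix(r), s
def jog(p,rot=None):
    "world target -> dx dy dz mm, rotvec"
    p0,r0,_=pose(); d=r0.inv().apply(np.array(p)-p0)*1000
    w=(r0.inv()*rot).as_rotvec() if rot is not None else np.zeros(3)
    print('jog mm',d.round(1),'rot',w.round(3))
E
python3 - <<'E'
from h import *
p,r,s=pose(); print(p,s['ee_rot'],r.as_matrix().round(2))
a=grab('scene');b=grab('side');c=grab('wrist')
for n,f in zip(('scene','side','wrist'),(a,b,c)):
    cv2.imwrite('pics/%s0.png'%n,cv2.resize(f['frame'][:,:,::-1],(784,588),interpolation=cv2.INTER_CUBIC))
    print(n,np.linalg.inv(f['view'])[:3].round(2).tolist())
E
```

```text
[0.23814833 0.63110452 0.24442293] [ 3.13993333e+00 -1.48764965e-04 -3.60901476e-01] [[ 0.94 -0.35 -0.  ]
 [-0.35 -0.94 -0.  ]
 [ 0.    0.   -1.  ]]
scene [[0.24, -0.73, 0.64, -0.27], [-0.97, -0.19, 0.16, -0.28], [0.0, -0.66, -0.76, 1.11]]
side [[0.53, -0.64, 0.55, -0.05], [-0.85, -0.39, 0.36, -0.44], [-0.02, -0.66, -0.75, 0.91]]
wrist [[-0.35, -0.91, -0.24, 0.3], [-0.94, 0.34, 0.09, 0.61], [0.0, 0.25, -0.97, 0.38]]
```

View pics/scene0.png

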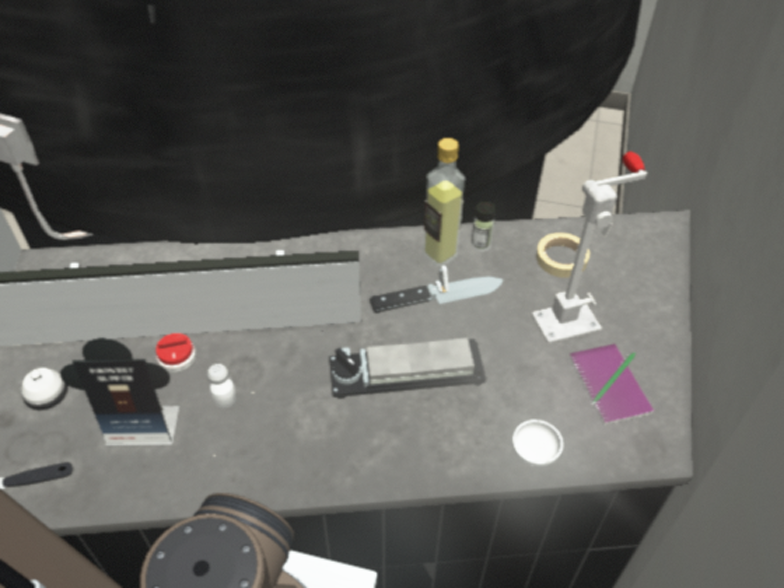

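View pics/side0.png

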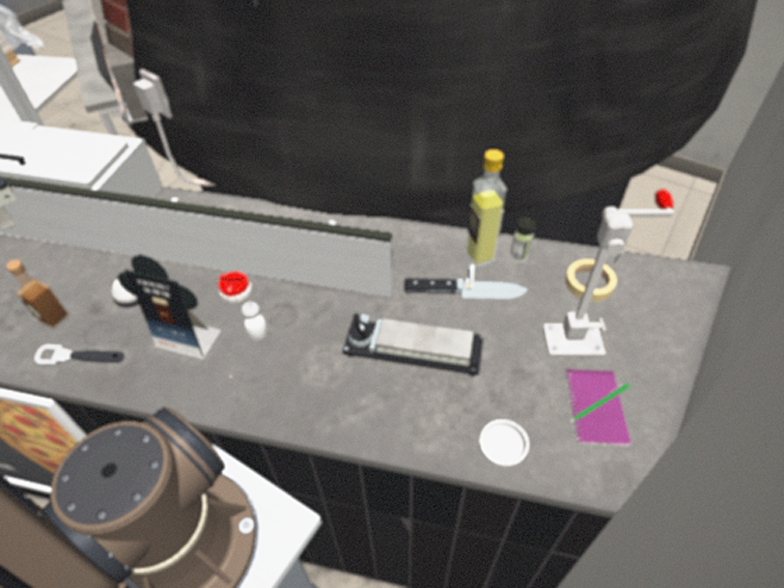

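The scene view shows the holder with the knob at (347,368), the stone from x=368 to 475, and the knife handle from (372,303) to the tip at (503,283), with the dial at (444,280) and the board end at (360,255). I'll enlarge this area.

```bash
python3 - <<'E'
from h import *
f=load('side')
im=f['frame'][190:272,240:385,::-1]  
cv2.imwrite('pics/side_c.png',cv2.resize(im,None,fx=5.5,fy=5.5,interpolation=cv2.INTER_CUBIC))
g=load('scene')
for n,u,v in [('knob',347,352),('stoneL',369,352),('stoneR',472,348),('butt',372,303),('bolster',430,293),('tip',503,283),('dial',444,272),('boardend',360,255),('ramekin',538,442),('shaker?',220,375)]:
    print(n,pt(g,u/1.4,v/1.4).round(3))
E
```

```text
knob [ 0.498 -0.017  0.04 ]
stoneL [ 0.507 -0.055  0.041]
stoneR [ 0.563 -0.228  0.037]
butt [ 0.641 -0.024  0.014]
bolster [ 0.686 -0.127  0.022]
tip [ 0.763 -0.258  0.003]
dial [ 0.703 -0.148  0.068]
boardend [0.768 0.035 0.004]
ramekin [ 0.419 -0.366  0.01 ]
shaker? [0.369 0.161 0.085]
```

View pics/side_c.png

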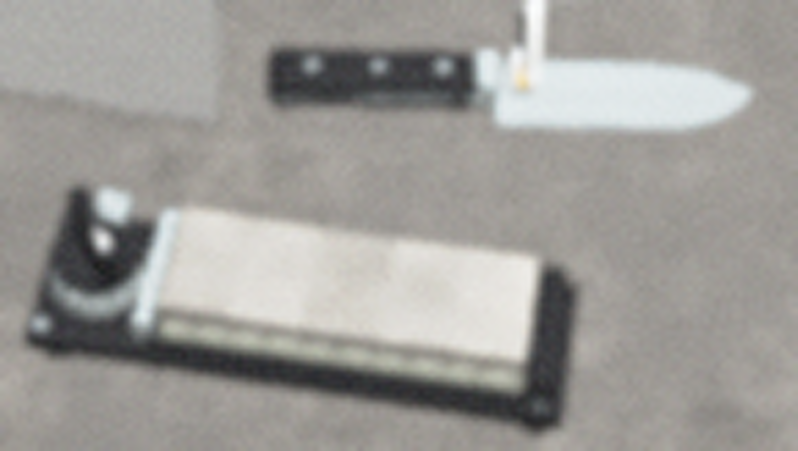

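The crop shows the stone top corners at about (180,208), (543,257), (527,362) and (158,318). The handle runs from (270,75) to (475,78), the edge from (497,127) to (690,128), and the knob bar sits near (92,230).

```bash
python3 - <<'E'
from h import *
f=load('side')
q=lambda u,v,z: pt(f,240+u/5.5-.4,190+v/5.5-.4,z)
C=[q(180,208,.045),q(543,257,.045),q(527,362,.045),q(158,318,.045)]
for c in C: print(c.round(4))
m=np.mean(C,0); ay=(C[0]+C[3]-C[1]-C[2]);ay/=np.linalg.norm(ay)
print('len',np.linalg.norm(C[0]-C[1]),np.linalg.norm(C[2]-C[3]),'wid',np.linalg.norm(C[0]-C[3]),np.linalg.norm(C[1]-C[2]))
yaw=np.arctan2(-ay[0],ay[1]); print('stone mid',m,'yaw',yaw)
print('knob pred',m+ay*.128, 'bar ends',q(78,190,.065),q(105,262,.065))
b,s=q(272,72,.016),q(475,78,.016); print('handle',b,s,np.linalg.norm(s-b))
e0,e1=q(497,127,.011),q(690,129,.011);t=q(752,94,.011);print('edge',e0,e1,np.linalg.norm(e1-e0),'tip',t)
d=e1-e0;print('knife yaw edge',np.arctan2(d[1],d[0]),'handle',np.arctan2(*(s-b)[1::-1]),'butt-tip',np.arctan2(*(t-b)[1::-1]))
kx=d/np.linalg.norm(d);ky=np.array([-kx[1],kx[0],0])
print('origin from edge',e0-65*.001*kx+.032*ky, 'tip',t-.205*kx,'butt',b+.055*kx)
# depth-based check of the holder/knife
Z=f['z_map'];
E
```

```text
[ 0.511  -0.0442  0.045 ]
[ 0.5783 -0.2149  0.045 ]
[ 0.5183 -0.2366  0.045 ]
[ 0.4483 -0.0721  0.045 ]
len 0.18349125271422057 0.17876614937485308 wid 0.06853557698599207 0.06372737330547662
stone mid [ 0.51398774 -0.1419702   0.045     ] yaw 0.38879432310553685
knob pred [ 0.4654664  -0.02352325  0.045     ] bar ends [ 0.48131308 -0.00370991  0.065     ] [ 0.45127479 -0.04045289  0.065     ]
handle [ 0.63607756 -0.02239828  0.016     ] [ 0.6898978  -0.12015116  0.016     ] 0.11158962002531317
edge [ 0.66869084 -0.14514834  0.011     ] [ 0.72121595 -0.23479175  0.011     ] 0.10389815596368907 tip [ 0.76178615 -0.25333572  0.011     ]
knife yaw edge -1.04078376628139 handle -1.0675121759230135 butt-tip -1.072308622349828
origin from edge [ 0.66344009 -0.07288888  0.011     ] tip [ 0.65814959 -0.07646157  0.011     ] butt [ 0.66388249 -0.06985232  0.016     ]
```

```bash
python3 - <<'E'
from h import *
D=lambda yaw:R.from_euler('xyz',[np.pi,0,yaw])
jog([.40,.30,.27],D(-1.2)); jog([.467,-.023,.18],D(-2.157))
g=load('scene')
for u,v in[(443,252),(448,142),(484,205),(484,240),(100,350),(133,430)]: print(u,v,pt(g,u/1.4,v/1.4).round(3))
E
```

```text
jog mm [268.3 252.8 -25. ] rot [ 0.001 -0.001  0.839]
jog mm [445.1 531.2  65.4] rot [ 1.000e-03 -1.000e-03  1.796e+00]
443 252 [ 0.778 -0.132  0.043]
448 142 [ 0.814 -0.12   0.281]
484 205 [ 0.864 -0.193  0.106]
484 240 [ 0.839 -0.205  0.036]
100 350 [0.281 0.288 0.224]
133 430 [0.262 0.276 0.039]
```

jog_arm(
  targets=[
    {"dx": 40, "dy": 0, "dz": -40, "rz": 0.1},
    {"dx": 80, "dy": 10, "dz": -60, "rz": 0.2},
    {"dx": 120, "dy": 40, "dz": -65, "rz": 0.32},
    {"dx": 160, "dy": 70, "dz": -65, "rz": 0.44},
    {"dx": 200, "dy": 105, "dz": -65, "rz": 0.56},
    {"dx": 230, "dy": 140, "dz": -65, "rz": 0.68},
    {"dx": 260, "dy": 180, "dz": -65, "rz": 0.8},
    {"dx": 290, "dy": 215, "dz": -65, "rz": 0.9},
  ],
)

```text
invalid input at $.targets[0]: expected keys dx, dy, dz, rx, ry, rz, gripper
```

```bash
python3 - <<'E'
from h import *
D=lambda yaw:R.from_euler('xyz',[np.pi,0,yaw])
p,r,s=pose();print(s['t'],p,s['ee_rot'],s['q']);jog([.467,-.023,.20],D(-2.157))
E
```

```text
0.15 [0.23817983 0.63120926 0.24461642] [ 3.14028970e+00 -1.28960984e-04 -3.60852802e-01] [ 1.49811056e+00  3.59250596e-01  1.12651105e-02 -2.62255460e-04
 -1.22409673e+00 -2.88077848e-01]
jog mm [445.1 531.2  45.4] rot [ 1.000e-03 -1.000e-03  1.796e+00]
```

jog_arm(
  targets=[
    {"dx": 40, "dy": 0, "dz": -40, "rx": 0, "ry": 0, "rz": 0.1, "gripper": 0.5},
    {"dx": 75, "dy": 10, "dz": -60, "rx": 0, "ry": 0, "rz": 0.2, "gripper": 0.5},
    {"dx": 115, "dy": 30, "dz": -65, "rx": 0, "ry": 0, "rz": 0.32, "gripper": 0.5},
    {"dx": 150, "dy": 60, "dz": -65, "rx": 0, "ry": 0, "rz": 0.44, "gripper": 0.5},
    {"dx": 185, "dy": 90, "dz": -65, "rx": 0, "ry": 0, "rz": 0.56, "gripper": 0.5},
    {"dx": 215, "dy": 125, "dz": -65, "rx": 0, "ry": 0, "rz": 0.68, "gripper": 0.5},
    {"dx": 240, "dy": 160, "dz": -65, "rx": 0, "ry": 0, "rz": 0.8, "gripper": 0.5},
    {"dx": 265, "dy": 195, "dz": -65, "rx": 0, "ry": 0, "rz": 0.9, "gripper": 0.5},
  ],
)

```text
t: 0.82
eef_pos: [0.4093, 0.3828, 0.3099]
ee_rot: [3.141, -0.0, -1.267]
force: [1.5, 0.0, 0.9]
width: 0.0451
gripper_force: 0.0
```

```bash
python3 - <<'E'
from h import *
D=lambda yaw:R.from_euler('xyz',[np.pi,0,yaw])
p,r,s=pose();print(s['t'],p,s['ee_rot'],s['q'],s['width']);jog([.467,-.023,.20],D(-2.157))
E
```

```text
0.8167 [0.40934638 0.38283395 0.30994181] [ 3.14116782e+00 -3.91550937e-04 -1.26730884e+00] [ 1.10119314e+00  1.34434895e-01 -1.40327811e-01 -3.18276358e-05
 -1.29661056e+00 -7.97697111e-01] 0.045051329832287955
jog mm [404.5  66.2 110.1] rot [ 0.    -0.001  0.89 ]
```

jog_arm(
  targets=[
    {"dx": 40, "dy": 0, "dz": 0, "rx": 0, "ry": 0, "rz": 0.11, "gripper": 0.58},
    {"dx": 80, "dy": 5, "dz": 5, "rx": 0, "ry": 0, "rz": 0.22, "gripper": 0.58},
    {"dx": 120, "dy": 10, "dz": 10, "rx": 0, "ry": 0, "rz": 0.33, "gripper": 0.58},
    {"dx": 160, "dy": 20, "dz": 15, "rx": 0, "ry": 0, "rz": 0.44, "gripper": 0.58},
    {"dx": 200, "dy": 30, "dz": 25, "rx": 0, "ry": 0, "rz": 0.55, "gripper": 0.58},
    {"dx": 240, "dy": 40, "dz": 40, "rx": 0, "ry": 0, "rz": 0.66, "gripper": 0.58},
    {"dx": 278, "dy": 48, "dz": 55, "rx": 0, "ry": 0, "rz": 0.77, "gripper": 0.58},
    {"dx": 316, "dy": 56, "dz": 70, "rx": 0, "ry": 0, "rz": 0.88, "gripper": 0.58},
  ],
)

```text
t: 1.48
eef_pos: [0.4512, 0.0677, 0.2411]
ee_rot: [-3.141, 0.001, -2.146]
force: [1.0, 0.5, 1.0]
width: 0.0369
gripper_force: 0.0
```

```bash
python3 - <<'E'
from h import *
D=lambda yaw:R.from_euler('xyz',[np.pi,0,yaw])
p,r,s=pose();print(s['t'],p,s['ee_rot'],s['q'],s['width']);jog([.467,-.023,.15],D(-2.157))
E
```

```text
1.4833 [0.45115536 0.06773071 0.24112706] [-3.14119221e+00  1.18024469e-03 -2.14582557e+00] [ 5.82829114e-01 -7.85924527e-03 -4.53893944e-01 -1.18504725e-04
 -1.12351989e+00 -1.15780741e+00] 0.03688127169301164
jog mm [ 67.6 -62.6  91.1] rot [-0.     0.001  0.011]
```

jog_arm(
  targets=[
    {"dx": 20, "dy": -20, "dz": 10, "rx": 0, "ry": 0, "rz": 0.01, "gripper": 0.58},
    {"dx": 40, "dy": -40, "dz": 30, "rx": 0, "ry": 0, "rz": 0.01, "gripper": 0.58},
    {"dx": 60, "dy": -55, "dz": 55, "rx": 0, "ry": 0, "rz": 0.01, "gripper": 0.58},
    {"dx": 68, "dy": -63, "dz": 75, "rx": 0, "ry": 0, "rz": 0.01, "gripper": 0.58},
    {"dx": 68, "dy": -63, "dz": 90, "rx": 0, "ry": 0, "rz": 0.01, "gripper": 0.58},
    {"dx": 68, "dy": -63, "dz": 91, "rx": 0, "ry": 0, "rz": 0.01, "gripper": 0.58},
    {"dx": 68, "dy": -63, "dz": 91, "rx": 0, "ry": 0, "rz": 0.01, "gripper": 0.58},
    {"dx": 68, "dy": -63, "dz": 91, "rx": 0, "ry": 0, "rz": 0.01, "gripper": 0.58},
  ],
)

```text
t: 2.15
eef_pos: [0.4685, -0.0213, 0.1512]
ee_rot: [-3.141, 0.0, -2.15]
force: [1.1, -0.3, 1.0]
width: 0.0362
gripper_force: 0.0
```

```bash
python3 - <<'E'
from h import *
p,r,s=pose();print(s['t'],p,s['ee_rot'])
f=grab('wrist');cv2.imwrite('pics/w1.png',cv2.resize(f['frame'][:,:,::-1],(784,588),interpolation=cv2.INTER_CUBIC))
E
```

```text
2.15 [ 0.46852973 -0.0213174   0.15121799] [-3.14085200e+00  4.84108864e-04 -2.15013538e+00]
```

View pics/w1.png

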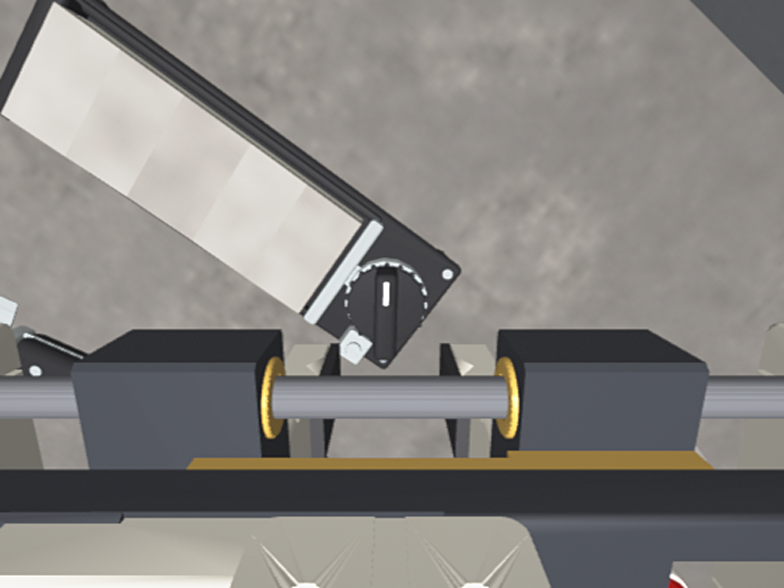

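The wrist view shows the knob bar upright, from (386,268) to (384,365). The stone top corners are at (55,3), (0,115), (303,313) and (362,222).

```bash
python3 - <<'E'
from h import *
f=load('wrist'); q=lambda u,v,z: pt(f,u/1.4,v/1.4,z)
a,b=q(386,268,.065),q(384.5,364,.065); k=(a+b)/2; print('bar',a,b,np.linalg.norm(a-b),'mid',k,'yaw',np.arctan2(*(b-a)[1::-1]))
C=[q(362,222,.045),q(55,3,.045),q(0,115,.045),q(303,313,.045)]
print('len',np.linalg.norm(C[0]-C[1]),np.linalg.norm(C[2]-C[3]),'wid',np.linalg.norm(C[0]-C[3]),np.linalg.norm(C[1]-C[2]))
ay=(C[0]+C[3]-C[1]-C[2]);ay/=np.linalg.norm(ay);m=np.mean(C,0);print('mid',m,'yaw',np.arctan2(-ay[0],ay[1]),'knob',m+.128*ay)
D=lambda yaw:R.from_euler('xyz',[np.pi,0,yaw])
jog([*k[:2],.062],D(-2.157))
E
```

```text
bar [ 0.45617521 -0.04331498  0.065     ] [4.85635938e-01 3.61064042e-05 6.50000000e-02] 0.052414224484783285 mid [ 0.47090558 -0.02163944  0.065     ] yaw 0.9739038645674514
len 0.1796861041600355 0.1827412043316442 wid 0.06158889034542898 0.0628089420888699
mid [ 0.51693595 -0.14070296  0.045     ] yaw 0.3749890005382343 knob [ 0.47005437 -0.02159747  0.045     ]
jog mm [-0.6 -2.  89.5] rot [-0.001  0.001  0.007]
```

jog_arm(
  targets=[
    {"dx": 0, "dy": -2, "dz": 25, "rx": 0, "ry": 0, "rz": 0.015, "gripper": 0.58},
    {"dx": 0, "dy": -2, "dz": 50, "rx": 0, "ry": 0, "rz": 0.015, "gripper": 0.58},
    {"dx": 0, "dy": -2, "dz": 70, "rx": 0, "ry": 0, "rz": 0.015, "gripper": 0.58},
    {"dx": 0, "dy": -2, "dz": 84, "rx": 0, "ry": 0, "rz": 0.015, "gripper": 0.58},
    {"dx": 0, "dy": -2, "dz": 89, "rx": 0, "ry": 0, "rz": 0.015, "gripper": 0.58},
    {"dx": 0, "dy": -2, "dz": 89, "rx": 0, "ry": 0, "rz": 0.015, "gripper": 0.7},
    {"dx": 0, "dy": -2, "dz": 89, "rx": 0, "ry": 0, "rz": 0.015, "gripper": 1},
    {"dx": 0, "dy": -2, "dz": 89, "rx": 0, "ry": 0, "rz": 0.015, "gripper": 1},
  ],
  force=30,
)

```text
t: 2.87
eef_pos: [0.4707, -0.0223, 0.0627]
ee_rot: [-3.14, 0.002, -2.165]
force: [-0.3, -0.4, 0.4]
width: 0.0218
gripper_force: 0.0
```

jog_arm(
  targets=[
    {"dx": 0, "dy": 0, "dz": 0, "rx": 0, "ry": 0, "rz": 0, "gripper": 1},
    {"dx": 0, "dy": 0, "dz": 0, "rx": 0, "ry": 0, "rz": 0, "gripper": 1},
    {"dx": 0, "dy": 0, "dz": 0, "rx": 0, "ry": 0, "rz": 0, "gripper": 1},
    {"dx": 0, "dy": 0, "dz": 0, "rx": 0, "ry": 0, "rz": 0.08, "gripper": 1},
    {"dx": 0, "dy": 0, "dz": 0, "rx": 0, "ry": 0, "rz": 0.18, "gripper": 1},
    {"dx": 0, "dy": 0, "dz": 0, "rx": 0, "ry": 0, "rz": 0.28, "gripper": 1},
    {"dx": 0, "dy": 0, "dz": 0, "rx": 0, "ry": 0, "rz": 0.38, "gripper": 1},
    {"dx": 0, "dy": 0, "dz": 0, "rx": 0, "ry": 0, "rz": 0.48, "gripper": 1},
  ],
)

```text
t: 3.53
eef_pos: [0.47, -0.0221, 0.0624]
ee_rot: [3.141, 0.002, -2.651]
force: [-5.3, 8.4, 11.8]
width: 0.0117
gripper_force: 30.0
```

jog_arm(
  targets=[
    {"dx": 0, "dy": 0, "dz": 0, "rx": 0, "ry": 0, "rz": 0.1, "gripper": 1},
    {"dx": 0, "dy": 0, "dz": 0, "rx": 0, "ry": 0, "rz": 0.2, "gripper": 1},
    {"dx": 0, "dy": 0, "dz": 0, "rx": 0, "ry": 0, "rz": 0.3, "gripper": 1},
    {"dx": 0, "dy": 0, "dz": 0, "rx": 0, "ry": 0, "rz": 0.4, "gripper": 1},
    {"dx": 0, "dy": 0, "dz": 0, "rx": 0, "ry": 0, "rz": 0.5, "gripper": 1},
    {"dx": 0, "dy": 0, "dz": 0, "rx": 0, "ry": 0, "rz": 0.6, "gripper": 1},
    {"dx": 0, "dy": 0, "dz": 0, "rx": 0, "ry": 0, "rz": 0.68, "gripper": 1},
    {"dx": 0, "dy": 0, "dz": 0, "rx": 0, "ry": 0, "rz": 0.7, "gripper": 1},
  ],
)

```text
t: 4.2
eef_pos: [0.4699, -0.0209, 0.0624]
ee_rot: [3.139, 0.001, 2.932]
force: [-8.9, 15.5, 12.3]
width: 0.0118
gripper_force: 30.0
```

```bash
python3 - <<'E'
from h import *
p,r,s=pose();print(s['t'],p,s['ee_rot'],s['q'],s['width'],s['force'],s['moment'],s['gripper_force'])
E
```

```text
4.2 [ 0.46994312 -0.02086308  0.06241563] [3.13858254e+00 1.02839035e-03 2.93238959e+00] [ 0.37397467  0.23433942 -0.66142931 -0.00312427 -0.67251395 -2.15153098] 0.011830243643826812 [-8.92021952 15.47527604 12.29336383] [5.91263277 3.0299554  0.0424133 ] 30.001921355724335
```

jog_arm(
  targets=[
    {"dx": 0, "dy": 0, "dz": 0, "rx": 0, "ry": 0, "rz": 0, "gripper": 0.6},
    {"dx": 0, "dy": 0, "dz": 0, "rx": 0, "ry": 0, "rz": 0, "gripper": 0.6},
    {"dx": 0, "dy": 0, "dz": 0, "rx": 0, "ry": 0, "rz": 0, "gripper": 0.6},
    {"dx": 0, "dy": 0, "dz": -10, "rx": 0, "ry": 0, "rz": 0, "gripper": 0.6},
    {"dx": 0, "dy": 0, "dz": -35, "rx": 0, "ry": 0, "rz": 0, "gripper": 0.6},
    {"dx": 0, "dy": 0, "dz": -70, "rx": 0, "ry": 0, "rz": 0, "gripper": 0.4},
    {"dx": 0, "dy": 0, "dz": -105, "rx": 0, "ry": 0, "rz": 0, "gripper": 0.3},
    {"dx": 0, "dy": 0, "dz": -135, "rx": 0, "ry": 0, "rz": 0, "gripper": 0.3},
  ],
)

```text
t: 4.87
eef_pos: [0.4696, -0.0232, 0.1985]
ee_rot: [-3.141, 0.001, 2.937]
force: [0.6, 0.5, -0.5]
width: 0.0498
gripper_force: 0.0
```

```bash
python3 - <<'E'
from h import *
D=lambda yaw:R.from_euler('xyz',[np.pi,0,yaw])
p,r,s=pose();print(s['t'],p,s['ee_rot'],s['q'],s['width'],s['force'])
f=grab('wrist');cv2.imwrite('pics/w2.png',cv2.resize(f['frame'][:,:,::-1],(784,588),interpolation=cv2.INTER_CUBIC))
for yaw in(2.08,): jog([.648,-.050,.20],D(yaw))
E
```

```text
4.8667 [ 0.46958831 -0.02322569  0.19848943] [-3.14141715e+00  5.72244133e-04  2.93735432e+00] [ 3.71165637e-01  5.56544682e-02 -4.93102066e-01  5.37697107e-04
 -1.02165526e+00 -2.14648092e+00] 0.049770320136119414 [ 0.59857269  0.48862765 -0.46608781]
jog mm [-177.3    8.8    5.7] rot [0.006 0.007 0.859]
```

View pics/w2.png

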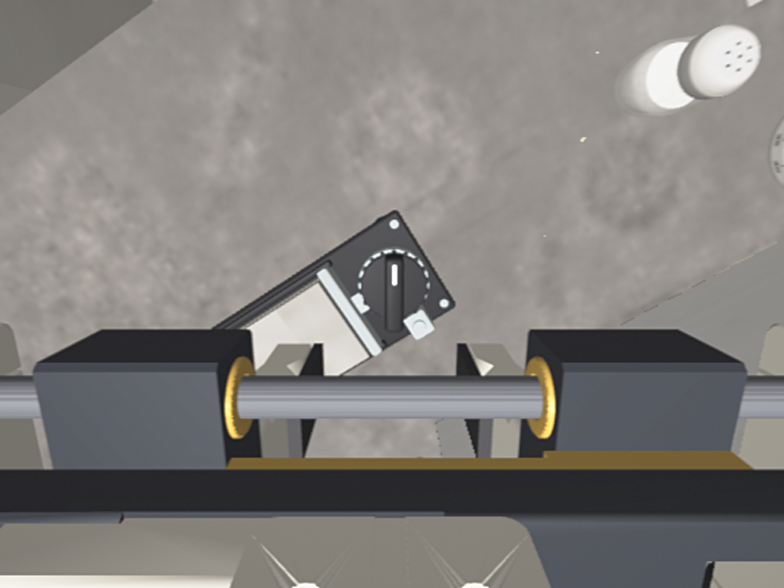

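The knob is still turned to the locked position (bar at (395,290), in line with the tool) and the jaw is against the stone. Next is the knife.

```bash
python3 - <<'E'
from h import *
jog([.672,-.090,.16],R.from_euler('xyz',[np.pi,0,2.08]))
E
```

```text
jog mm [-208.5  -25.7   45.9] rot [0.006 0.007 0.859]
```

jog_arm(
  targets=[
    {"dx": -20, "dy": 0, "dz": 0, "rx": 0, "ry": 0, "rz": 0.1, "gripper": 0.0},
    {"dx": -50, "dy": -5, "dz": 0, "rx": 0, "ry": 0, "rz": 0.21, "gripper": 0.0},
    {"dx": -80, "dy": -10, "dz": 0, "rx": 0, "ry": 0, "rz": 0.32, "gripper": 0.0},
    {"dx": -110, "dy": -15, "dz": 0, "rx": 0, "ry": 0, "rz": 0.43, "gripper": 0.0},
    {"dx": -140, "dy": -18, "dz": 5, "rx": 0, "ry": 0, "rz": 0.54, "gripper": 0.0},
    {"dx": -170, "dy": -22, "dz": 10, "rx": 0, "ry": 0, "rz": 0.65, "gripper": 0.0},
    {"dx": -195, "dy": -25, "dz": 20, "rx": 0, "ry": 0, "rz": 0.76, "gripper": 0.0},
    {"dx": -208, "dy": -26, "dz": 30, "rx": 0, "ry": 0, "rz": 0.86, "gripper": 0.0},
  ],
)

```text
t: 5.58
eef_pos: [0.6703, -0.092, 0.165]
ee_rot: [-3.141, 0.0, 2.071]
force: [-0.2, -0.4, 0.8]
width: 0.0877
gripper_force: 0.0
```

```bash
python3 - <<'E'
from h import *
p,r,s=pose();print(s['t'],p,s['ee_rot'],s['q'],s['width'])
f=grab('wrist');cv2.imwrite('pics/w3.png',cv2.resize(f['frame'][:,:,::-1],(784,588),interpolation=cv2.INTER_CUBIC))
E
```

```text
5.5833 [ 0.67031327 -0.09197472  0.1650425 ] [-3.14111630e+00  4.58736438e-04  2.07093999e+00] [ 1.51388494e-01  4.16474256e-01 -8.97908988e-02  6.78979301e-04
 -1.06482219e+00 -2.79316675e+00] 0.08773349847315585
```

View pics/w3.png

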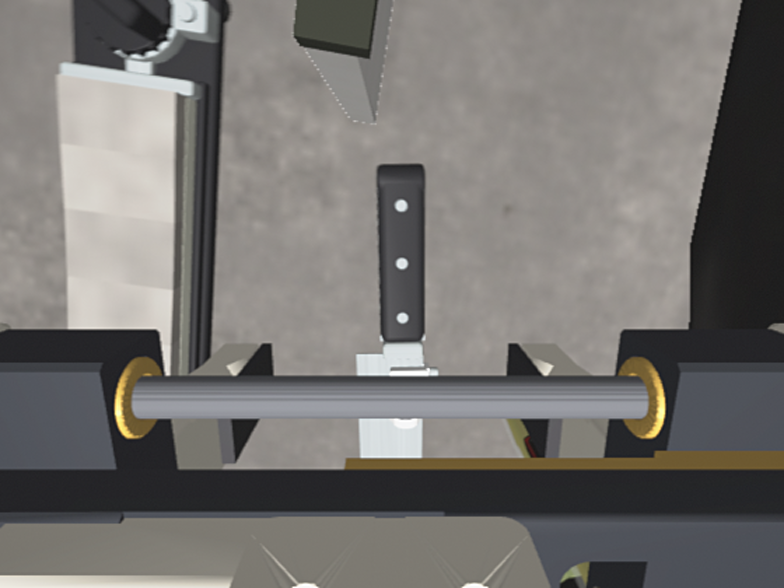

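The wrist view shows the handle from the butt at (401,167) to the bolster at (403,341), aligned with the tool. The board end's top edge runs (297,43) to (372,56). The bottle edge is at (520,440), beside the right finger.

```bash
python3 - <<'E'
from h import *
f=load('wrist'); q=lambda u,v,z=None: pt(f,u/1.4,v/1.4,z)
p,r,s=pose()
T=lambda w: (r.inv().apply(w-p)*1000).round(1)
a,b=q(401,167,.021),q(403,341,.021);print('handle',a,b,np.linalg.norm(a-b),T(a),T(b),'yaw',np.arctan2(*(b-a)[1::-1]))
for n,u,v,z in[('wL',378,300,.018),('wR',424,300,.018),('bd1',297,43,.167),('bd2',372,56,.167),('bottle',522,445,None),('bolt',515,425,None)]:
    w=q(u,v,z);print(n,w.round(3),T(w))
E
```

```text
handle [ 0.63987462 -0.02225594  0.021     ] [ 0.69503749 -0.11897778  0.021     ] 0.11134655868837165 [ 75.7   6.8 141.2] [-35.6   9.7 141.1] yaw -1.052482680683803
wL [ 0.667 -0.103  0.018] [ -8.3  -7.  144.2]
wR [ 0.694 -0.088  0.018] [ -8.1  23.2 144.1]
bd1 [ 0.598 -0.013  0.167] [104.2 -26.2  -4.7]
bd2 [ 0.617 -0.006  0.167] [101.1  -5.6  -4.7]
bottle [ 0.777 -0.126  0.072] [-80.7  78.   89.7]
bolt [ 0.776 -0.124  0.054] [-78.2  78.7 107.7]
```

jog_arm(
  targets=[
    {"dx": -3, "dy": 8, "dz": 15, "rx": 0, "ry": 0, "rz": -0.018, "gripper": 0.2},
    {"dx": -3, "dy": 8, "dz": 45, "rx": 0, "ry": 0, "rz": -0.018, "gripper": 0.2},
    {"dx": -3, "dy": 8, "dz": 75, "rx": 0, "ry": 0, "rz": -0.018, "gripper": 0.2},
    {"dx": -3, "dy": 8, "dz": 105, "rx": 0, "ry": 0, "rz": -0.018, "gripper": 0.2},
    {"dx": -3, "dy": 8, "dz": 128, "rx": 0, "ry": 0, "rz": -0.018, "gripper": 0.2},
    {"dx": -3, "dy": 8, "dz": 138, "rx": 0, "ry": 0, "rz": -0.018, "gripper": 0.2},
    {"dx": -3, "dy": 8, "dz": 143, "rx": 0, "ry": 0, "rz": -0.018, "gripper": 0.2},
    {"dx": -3, "dy": 8, "dz": 143, "rx": 0, "ry": 0, "rz": -0.018, "gripper": 0.4},
  ],
  force=50,
)

```text
t: 6.3
eef_pos: [0.6761, -0.0891, 0.0226]
ee_rot: [-3.14, -0.0, 2.097]
force: [0.5, -0.4, 0.4]
width: 0.067
gripper_force: 0.0
```

jog_arm(
  targets=[
    {"dx": 0, "dy": 0, "dz": 0, "rx": 0, "ry": 0, "rz": 0, "gripper": 0.7},
    {"dx": 0, "dy": 0, "dz": 0, "rx": 0, "ry": 0, "rz": 0, "gripper": 0.8},
    {"dx": 0, "dy": 0, "dz": 0, "rx": 0, "ry": 0, "rz": 0, "gripper": 1},
    {"dx": 0, "dy": 0, "dz": 0, "rx": 0, "ry": 0, "rz": 0, "gripper": 1},
    {"dx": 0, "dy": 0, "dz": 0, "rx": 0, "ry": 0, "rz": 0, "gripper": 1},
    {"dx": 0, "dy": 0, "dz": 0, "rx": 0, "ry": 0, "rz": 0, "gripper": 1},
    {"dx": 0, "dy": 0, "dz": 0, "rx": 0, "ry": 0, "rz": 0, "gripper": 1},
    {"dx": 0, "dy": 0, "dz": 0, "rx": 0, "ry": 0, "rz": 0, "gripper": 1},
  ],
)

```text
t: 6.97
eef_pos: [0.6768, -0.0891, 0.024]
ee_rot: [3.141, 0.0, 2.096]
force: [-1.5, 1.0, 5.4]
width: 0.0295
gripper_force: 50.0
```

jog_arm(
  targets=[
    {"dx": 0, "dy": 0, "dz": -8, "rx": 0, "ry": 0, "rz": 0, "gripper": 1},
    {"dx": 0, "dy": 0, "dz": -25, "rx": 0, "ry": 0, "rz": 0, "gripper": 1},
    {"dx": 0, "dy": 0, "dz": -50, "rx": 0, "ry": 0, "rz": 0, "gripper": 1},
    {"dx": 0, "dy": 0, "dz": -80, "rx": 0, "ry": 0, "rz": 0, "gripper": 1},
    {"dx": 0, "dy": 0, "dz": -115, "rx": 0, "ry": 0, "rz": 0, "gripper": 1},
    {"dx": 0, "dy": 0, "dz": -150, "rx": 0, "ry": 0, "rz": 0, "gripper": 1},
    {"dx": 0, "dy": 0, "dz": -180, "rx": 0, "ry": 0, "rz": 0, "gripper": 1},
    {"dx": 0, "dy": 0, "dz": -200, "rx": 0, "ry": 0, "rz": 0, "gripper": 1},
  ],
)

```text
t: 7.63
eef_pos: [0.6769, -0.0893, 0.2272]
ee_rot: [3.139, 0.001, 2.095]
force: [0.9, -0.3, -1.7]
width: 0.0298
gripper_force: 50.0
```

```bash
python3 - <<'E'
from h import *
p,r,s=pose();print(s['t'],p,s['ee_rot'],s['q'],s['width'],s['force'],s['moment'],s['gripper_force'])
jog([.424,-.178,.18],R.from_euler('xyz',[np.pi,0,2.089+1.427]))
f=grab('wrist');cv2.imwrite('pics/w4.png',cv2.resize(f['frame'][:,:,::-1],(784,588),interpolation=cv2.INTER_CUBIC))
E
```

```text
7.6333 [ 0.67690804 -0.08929624  0.22721679] [3.13900223e+00 1.46493117e-03 2.09546472e+00] [ 1.53819104e-01  3.80202983e-01  2.27789657e-03  4.59477105e-04
 -1.18992605e+00 -2.77091164e+00] 0.02977846128630465 [ 0.8697701  -0.29328006 -1.71862025] [ 0.02470154 -0.30913622  0.00986548] 49.9985933303833
jog mm [  50.  -263.4   46.5] rot [ 1.000e-03  3.000e-03 -1.421e+00]
```

View pics/w4.png

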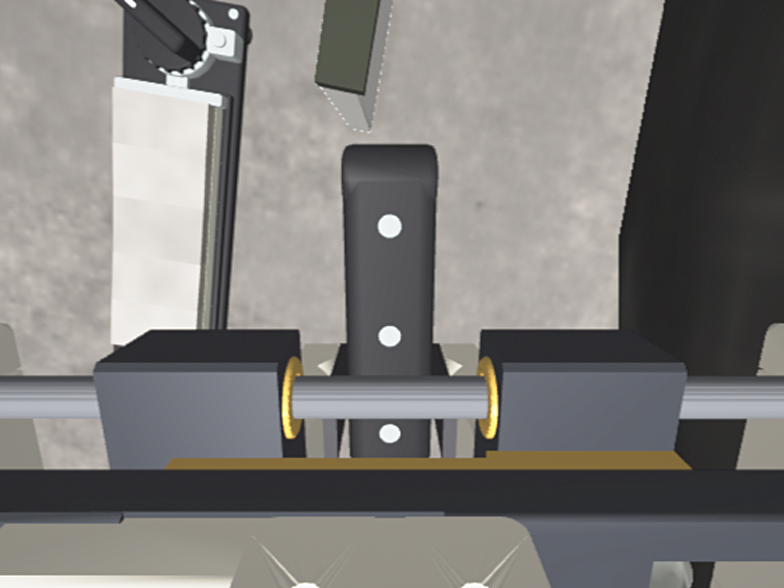

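jog_arm(
  targets=[
    {"dx": 2, "dy": -20, "dz": 0, "rx": 0, "ry": 0, "rz": 0, "gripper": 1},
    {"dx": 6, "dy": -55, "dz": 0, "rx": 0, "ry": 0, "rz": 0, "gripper": 1},
    {"dx": 12, "dy": -92, "dz": 0, "rx": 0, "ry": 0, "rz": -0.05, "gripper": 1},
    {"dx": 20, "dy": -128, "dz": 0, "rx": 0, "ry": 0, "rz": -0.12, "gripper": 1},
    {"dx": 28, "dy": -164, "dz": 0, "rx": 0, "ry": 0, "rz": -0.22, "gripper": 1},
    {"dx": 36, "dy": -200, "dz": 0, "rx": 0, "ry": 0, "rz": -0.33, "gripper": 1},
    {"dx": 44, "dy": -235, "dz": 0, "rx": 0, "ry": 0, "rz": -0.44, "gripper": 1},
    {"dx": 50, "dy": -262, "dz": 0, "rx": 0, "ry": 0, "rz": -0.54, "gripper": 1},
  ],
)

```text
t: 8.35
eef_pos: [0.4212, -0.1775, 0.2229]
ee_rot: [-3.141, -0.002, 2.64]
force: [-0.3, 0.0, -2.9]
width: 0.0296
gripper_force: 50.0
```

jog_arm(
  targets=[
    {"dx": 0, "dy": 0, "dz": 0, "rx": 0, "ry": 0, "rz": -0.11, "gripper": 1},
    {"dx": 0, "dy": 0, "dz": 0, "rx": 0, "ry": 0, "rz": -0.22, "gripper": 1},
    {"dx": 0, "dy": 0, "dz": 0, "rx": 0, "ry": 0, "rz": -0.33, "gripper": 1},
    {"dx": 0, "dy": 0, "dz": 0, "rx": 0, "ry": 0, "rz": -0.44, "gripper": 1},
    {"dx": 0, "dy": 0, "dz": 0, "rx": 0, "ry": 0, "rz": -0.55, "gripper": 1},
    {"dx": 0, "dy": 0, "dz": 0, "rx": 0, "ry": 0, "rz": -0.66, "gripper": 1},
    {"dx": 0, "dy": 0, "dz": 0, "rx": 0, "ry": 0, "rz": -0.77, "gripper": 1},
    {"dx": 0, "dy": 0, "dz": 0, "rx": 0, "ry": 0, "rz": -0.87, "gripper": 1},
  ],
)

```text
t: 9.02
eef_pos: [0.424, -0.177, 0.223]
ee_rot: [3.141, -0.001, -2.773]
force: [-0.3, -0.4, -1.3]
width: 0.0298
gripper_force: 50.0
```

```bash
python3 - <<'E'
from h import *
p,r,s=pose();print(s['t'],p,s['ee_rot'],s['q'],s['width'],s['force'],s['gripper_force'])
for n in('scene','side'):
    f=grab(n)
    w=p+np.array([.05,.02,.01]); c=(f['view']@np.r_[w,1])[:3]; u=f['fx']*c[0]/c[2]+f['cx'];v=f['fy']*c[1]/c[2]+f['cy'];print(n,u,v)
    u,v=int(u),int(v);im=f['frame'][max(v-50,0):v+50,u-50:u+50,::-1]
    I=cv2.resize(im,(400,400),interpolation=cv2.INTER_CUBIC); L=I if n=='scene' else np.hstack([L,I])
cv2.imwrite('pics/ss.png',L)
E
```

```text
9.0167 [ 0.42397664 -0.17700676  0.22303315] [ 3.14084010e+00 -8.24152273e-04 -2.77253319e+00] [ 3.47778149e-02  1.46615436e-02 -4.74836891e-01 -4.98837883e-04
 -1.08232338e+00 -1.23628067e+00] 0.02977547599692888 [-0.26310359 -0.416977   -1.30163485] 49.996633529663086
scene 304.77529222004966 218.33855677593252
side 302.0632429548813 207.27332541290653
```

View pics/ss.png

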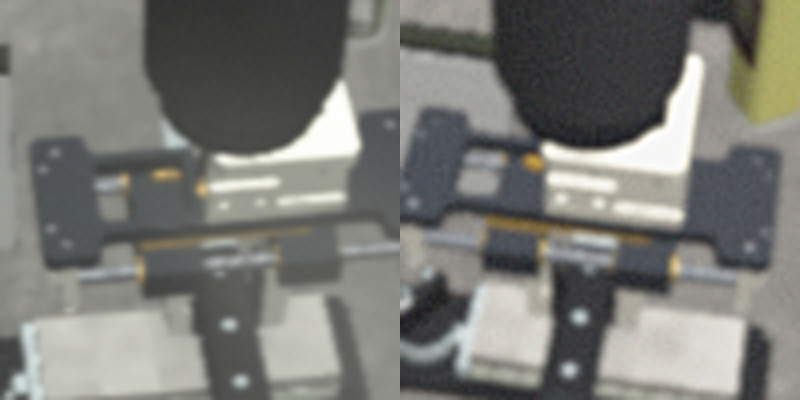

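The gripper hides the dial in this pose. I'll pitch the knife tip-down towards the side camera, so the camera looks between the fingers at the dial.

```bash
cat >> h.py <<'E'
def knife_rot(az,pitch_down,roll=0):
    "tool rotation for knife yaw az, tip down, roll spine up"
    K=R.from_euler('ZYX',[az,pitch_down,roll])
    return K*R.from_matrix(np.array([[-1,0,0],[0,1,0],[0,0,-1.]]))
E
python3 - <<'E'
from h import *
p,r,s=pose()
C=np.linalg.inv(load('side')['view'])[:3,3];P=np.array([.37,-.24,.45]);print(C)
rt=knife_rot(.42,.7)
d=P+.053*np.array([np.cos(.42)*np.cos(.7),np.sin(.42)*np.cos(.7),-np.sin(.7)])-C
az=np.arctan2(d[1],d[0]);el=np.arctan2(-d[2],np.hypot(*d[:2]));print(az,el,np.linalg.norm(d))
jog(P,knife_rot(az,el-.1)); print(load('side')['fx'])
E
```

```text
[-0.0470405  -0.44355355  0.91215309]
0.45133783820545514 0.777121700884076 0.7077512737740241
jog mm [  73.2  -39.4 -226.9] rot [ 0.03   0.676 -0.083]
396.3820078929632
```

jog_arm(
  targets=[
    {"dx": 10, "dy": -5, "dz": -25, "rx": 0, "ry": 0.06, "rz": -0.01, "gripper": 1},
    {"dx": 20, "dy": -10, "dz": -55, "rx": 0, "ry": 0.16, "rz": -0.02, "gripper": 1},
    {"dx": 30, "dy": -15, "dz": -90, "rx": 0.01, "ry": 0.26, "rz": -0.03, "gripper": 1},
    {"dx": 40, "dy": -20, "dz": -125, "rx": 0.01, "ry": 0.36, "rz": -0.04, "gripper": 1},
    {"dx": 50, "dy": -25, "dz": -155, "rx": 0.02, "ry": 0.46, "rz": -0.05, "gripper": 1},
    {"dx": 60, "dy": -30, "dz": -185, "rx": 0.02, "ry": 0.55, "rz": -0.06, "gripper": 1},
    {"dx": 68, "dy": -35, "dz": -210, "rx": 0.03, "ry": 0.62, "rz": -0.07, "gripper": 1},
    {"dx": 73, "dy": -39, "dz": -227, "rx": 0.03, "ry": 0.676, "rz": -0.083, "gripper": 1},
  ],
)

```text
t: 9.78
eef_pos: [0.3706, -0.2397, 0.4522]
ee_rot: [-3.136, -0.679, -2.697]
force: [-0.2, 0.2, -1.8]
width: 0.0295
gripper_force: 50.0
```

jog_arm(
  targets=[
    {"dx": 0, "dy": 0, "dz": 0, "rx": 0, "ry": 0, "rz": 0, "gripper": 1},
    {"dx": 0, "dy": 0, "dz": 0, "rx": 0, "ry": 0, "rz": 0, "gripper": 1},
    {"dx": 0, "dy": 0, "dz": 0, "rx": 0, "ry": 0, "rz": 0, "gripper": 1},
    {"dx": 0, "dy": 0, "dz": 0, "rx": 0, "ry": 0, "rz": 0, "gripper": 1},
    {"dx": 0, "dy": 0, "dz": 0, "rx": 0, "ry": 0, "rz": 0, "gripper": 1},
    {"dx": 0, "dy": 0, "dz": 0, "rx": 0, "ry": 0, "rz": 0, "gripper": 1},
    {"dx": 0, "dy": 0, "dz": 0, "rx": 0, "ry": 0, "rz": 0, "gripper": 1},
    {"dx": 0, "dy": 0, "dz": 0, "rx": 0, "ry": 0, "rz": 0, "gripper": 1},
  ],
)

```text
t: 10.45
eef_pos: [0.3702, -0.2395, 0.4504]
ee_rot: [-3.14, -0.676, -2.692]
force: [0.2, 0.4, -3.1]
width: 0.0295
gripper_force: 50.0
```

```bash
python3 - <<'E'
from h import *
p,r,s=pose();print(s['t'],p,s['ee_rot'],s['q'],s['force'])
np.savez('viewpose.npz',p=p,r=r.as_matrix())
fs=[]
for i in range(4): fs.append(grab('side')['frame'].astype(float))
f=load('side'); F=np.mean(fs,0); np.save('sideavg.npy',F)
K=r*R.from_matrix(np.diag([-1,1,-1.]))
w=p+K.apply([.053,-.005,.02]); c=(f['view']@np.r_[w,1])[:3]; u=int(f['fx']*c[0]/c[2]+f['cx']);v=int(f['fy']*c[1]/c[2]+f['cy']);print(u,v,c[2])
im=F[v-30:v+30,u-40:u+40,::-1]
cv2.imwrite('pics/dial.png',cv2.resize(im,(800,600),interpolation=cv2.INTER_CUBIC))
E
```

```text
10.45 [ 0.37022309 -0.23953027  0.45035641] [-3.14043821 -0.67600039 -2.69213653] [ 0.07831443  0.16323348 -0.07164867  0.24963637 -1.96612682 -1.17809829] [ 0.18963158  0.35900782 -3.0686825 ]
320 166 0.6991939506350775[ WARN:0@3.641] global loadsave.cpp:1063 imwrite_ Unsupported depth image for selected encoder is fallbacked to CV_8U.
```

View pics/dial.png

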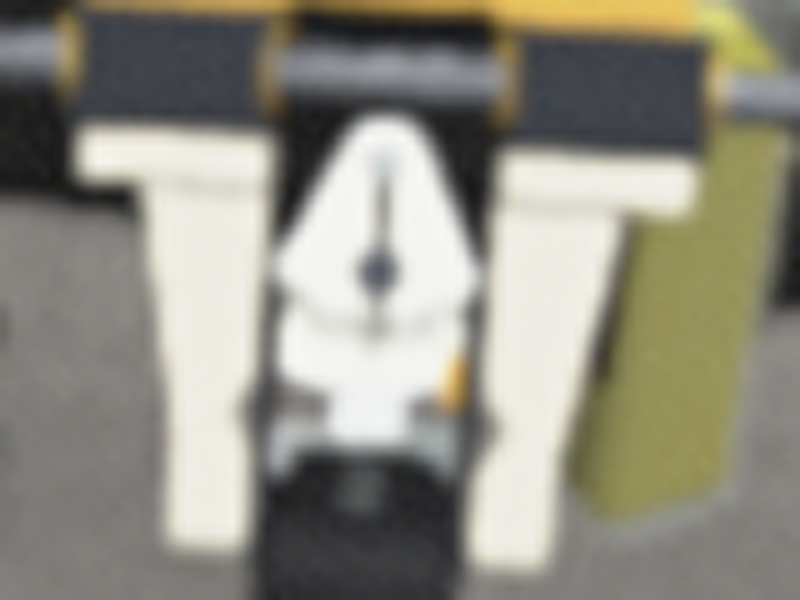

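Dial view: hinge at (383,158), pointer hanging to about (376,345), brass index from about (462,352) to (450,412) on the edge side. I'll fit the index angle by projecting the model.

```bash
python3 - <<'E'
from h import *
F=np.load('sideavg.npy');f=load('side');d=np.load('viewpose.npz');p=d['p'];r=R.from_matrix(d['r']);K=r*R.from_matrix(np.diag([-1,1,-1.]))
def proj(k,off): # knife mm
    w=p+K.apply((np.array(k)-off)/1000); c=(f['view']@np.r_[w,1])[:3]; return np.array([f['fx']*c[0]/c[2]+f['cx'],f['fy']*c[1]/c[2]+f['cy']])
crop=lambda q:((q-[280,136]+.5)*10-.5).round(0)
off=np.array([23,0,24.])
print('hinge',crop(proj([76,0,69],off)),'tip0',crop(proj([76,0,35],off)),'butt top',crop(proj([-55,0,22],off)))
for ph in(.16,.2,.25,.3,.35,.4,.42):
    print(ph,crop(proj([76,-34*np.sin(ph),69-34*np.cos(ph)],off)),crop(proj([76,-40*np.sin(ph),69-40*np.cos(ph)],off)))
P=F[166:182,320:332]; sat=P[:,:,0]-P[:,:,2]
np.set_printoptions(linewidth=150);print(sat.round(0).astype(int))
P=F[145:176,312:324].sum(2)/3;print(P.round(0).astype(int))
E
```

```text
hinge [390. 161.] tip0 [377. 355.] butt top [362. 519.]
0.16 [408. 354.] [411. 388.]
0.2 [416. 353.] [420. 387.]
0.25 [425. 352.] [431. 385.]
0.3 [435. 350.] [442. 383.]
0.35 [444. 347.] [453. 380.]
0.4 [453. 344.] [464. 376.]
0.42 [457. 343.] [468. 375.]
[[  4   4   4   4   5   4   7   2   9  19  12  11]
 [  4   4   5   5   5   8   4   4  11  19  10  10]
 [  4   5   4   5   5   6   4   3  11  18  11  10]
 [  6   5   4   4   5   6   8   2  12  16  10  10]
 [  5   5   4   4   9  17  14   6  11  16  12  10]
 [  4   3   2   5  18  47  35  11  15  12  11  10]
 [  3   2   2   6  34  80  58  16  12  12  11  11]
 [  2   2   2  10  53  99  69  14  14  13  11  10]
 [  1   1   2  20  70 100  65  11  13  14  12  11]
 [  0   0   4  32  79  96  56  11  11  17  12  11]
 [ -1   1   6  26  60  68  38   6   9  20  12  11]
 [ -1   0   3  10  24  26  10   3   6  15  16  12]
 [ -2  -1  -3  -1   2   1  -2   1   5  12  19  12]
 [ -2  -5  -6  -4  -4  -4  -4  -3   6  12  22  11]
 [ -4  -4  -7  -6  -8  -4  -3   2   8  14  16  10]
 [ -5  -5  -8  -8  -6  -4  -3   5  12  19  11  11]]
[[ 73  74  78  79  81  83  
[... 854 characters left out ...]
204 144 106 109 157 222 239 242 242]
 [242 242 235 200 131 101 103 153 219 239 242 242]
 [242 242 239 217 156 117 126 178 227 241 242 242]
 [241 243 242 232 195 152 167 219 239 242 242 240]
 [236 239 239 234 216 180 199 232 240 240 236 234]
 [226 230 228 225 212 185 200 225 234 231 225 228]
 [224 224 221 212 196 180 188 213 226 223 219 228]
 [231 230 227 220 202 187 198 217 226 226 226 233]
 [240 238 238 233 221 214 223 232 234 236 237 238]
 [242 242 242 240 234 231 237 241 241 241 242 241]
 [242 242 242 241 240 240 242 242 242 242 243 242]
 [240 241 242 241 241 241 242 242 242 242 242 239]
 [222 232 238 241 241 241 241 242 240 236 230 223]
 [177 217 235 240 241 242 241 239 228 209 188 182]]
```

The right finger pad partly hides the index. I'll move closer, yaw a little so the index is seen through the middle of the gap, and roll about 0.38 at the same time so pointer and index can be compared directly.

```bash
cat > t.py <<'E'
from h import *
from scipy.optimize import fsolve
C=np.linalg.inv(load('side')['view'])[:3,3]
def solve(P,roll,ya=.2,el=.1):
    def e(x):
        K=R.from_euler('ZYX',[x[0],x[1],roll]); D=P+K.apply([.053,-.008,.02]); v=K.inv().apply(C-D); v/=np.linalg.norm(v); return [v[1]-ya,v[2]-el]
    return fsolve(e,[.45,.7])
E
python3 - <<'E'
from t import *
P=np.array([.33,-.27,.51]); x=solve(P,.38); print(x); jog(P,knife_rot(*x,.38))
E
```

```text
[0.6218903  0.56646791]
jog mm [ 76.   -9.9 -15.5] rot [-0.28  -0.081 -0.159]
```

jog_arm(
  targets=[
    {"dx": 10, "dy": -1, "dz": -2, "rx": -0.04, "ry": -0.01, "rz": -0.02, "gripper": 1},
    {"dx": 20, "dy": -3, "dz": -4, "rx": -0.08, "ry": -0.02, "rz": -0.04, "gripper": 1},
    {"dx": 32, "dy": -4, "dz": -6, "rx": -0.12, "ry": -0.03, "rz": -0.06, "gripper": 1},
    {"dx": 44, "dy": -6, "dz": -9, "rx": -0.16, "ry": -0.045, "rz": -0.09, "gripper": 1},
    {"dx": 56, "dy": -7, "dz": -11, "rx": -0.2, "ry": -0.06, "rz": -0.12, "gripper": 1},
    {"dx": 66, "dy": -9, "dz": -13, "rx": -0.24, "ry": -0.07, "rz": -0.14, "gripper": 1},
    {"dx": 72, "dy": -10, "dz": -15, "rx": -0.27, "ry": -0.08, "rz": -0.15, "gripper": 1},
    {"dx": 76, "dy": -10, "dz": -15, "rx": -0.28, "ry": -0.08, "rz": -0.16, "gripper": 1},
  ],
)

```text
t: 11.32
eef_pos: [0.3297, -0.2709, 0.5102]
ee_rot: [2.759, -0.566, -2.519]
force: [-0.4, 0.6, -2.3]
width: 0.0294
gripper_force: 50.0
```

jog_arm(
  targets=[
    {"dx": 0, "dy": 0, "dz": 0, "rx": 0, "ry": 0, "rz": 0, "gripper": 1},
    {"dx": 0, "dy": 0, "dz": 0, "rx": 0, "ry": 0, "rz": 0, "gripper": 1},
    {"dx": 0, "dy": 0, "dz": 0, "rx": 0, "ry": 0, "rz": 0, "gripper": 1},
    {"dx": 0, "dy": 0, "dz": 0, "rx": 0, "ry": 0, "rz": 0, "gripper": 1},
    {"dx": 0, "dy": 0, "dz": 0, "rx": 0, "ry": 0, "rz": 0, "gripper": 1},
    {"dx": 0, "dy": 0, "dz": 0, "rx": 0, "ry": 0, "rz": 0, "gripper": 1},
    {"dx": 0, "dy": 0, "dz": 0, "rx": 0, "ry": 0, "rz": 0, "gripper": 1},
    {"dx": 0, "dy": 0, "dz": 0, "rx": 0, "ry": 0, "rz": 0, "gripper": 1},
  ],
)

```text
t: 11.98
eef_pos: [0.3299, -0.2701, 0.5096]
ee_rot: [2.76, -0.568, -2.517]
force: [-0.3, 0.5, -3.0]
width: 0.0294
gripper_force: 50.0
```

jog_arm(
  targets=[
    {"dx": 0, "dy": 0, "dz": 0, "rx": 0, "ry": 0, "rz": 0, "gripper": 1},
    {"dx": 0, "dy": 0, "dz": 0, "rx": 0, "ry": 0, "rz": 0, "gripper": 1},
    {"dx": 0, "dy": 0, "dz": 0, "rx": 0, "ry": 0, "rz": 0, "gripper": 1},
    {"dx": 0, "dy": 0, "dz": 0, "rx": 0, "ry": 0, "rz": 0, "gripper": 1},
    {"dx": 0, "dy": 0, "dz": 0, "rx": 0, "ry": 0, "rz": 0, "gripper": 1},
    {"dx": 0, "dy": 0, "dz": 0, "rx": 0, "ry": 0, "rz": 0, "gripper": 1},
    {"dx": 0, "dy": 0, "dz": 0, "rx": 0, "ry": 0, "rz": 0, "gripper": 1},
    {"dx": 0, "dy": 0, "dz": 0, "rx": 0, "ry": 0, "rz": 0, "gripper": 1},
  ],
)

```text
t: 12.65
eef_pos: [0.3298, -0.2702, 0.5097]
ee_rot: [2.76, -0.568, -2.518]
force: [0.4, -0.7, -2.4]
width: 0.0299
gripper_force: 50.0
```

```bash
python3 - <<'E'
from t import *
p,r,s=pose();K=r*R.from_matrix(np.diag([-1,1,-1.]));print(s['t'],p,K.as_euler('ZYX'),s['q'],s['force'])
np.savez('viewpose.npz',p=p,r=r.as_matrix())
F=np.mean([grab('side')['frame'].astype(float) for i in range(6)],0);np.save('sideavg.npy',F);f=load('side')
w=p+K.apply([.053,-.008,.02]); c=(f['view']@np.r_[w,1])[:3]; u=int(f['fx']*c[0]/c[2]+f['cx']);v=int(f['fy']*c[1]/c[2]+f['cy']);print(u,v,c[2])
im=F[v-24:v+24,u-32:u+32,::-1].astype(np.uint8)
cv2.imwrite('pics/dial2.png',cv2.resize(im,(800,600),interpolation=cv2.INTER_CUBIC))
E
```

```text
12.65 [ 0.32976819 -0.27020243  0.50968064] [0.62384322 0.56765917 0.38153012] [-0.14559656  0.2064662   0.17246756  0.09894206 -2.20250552 -0.88305626] [ 0.42071348 -0.65204815 -2.44702094]
327 158 0.6201555042632519
```

View pics/dial2.png

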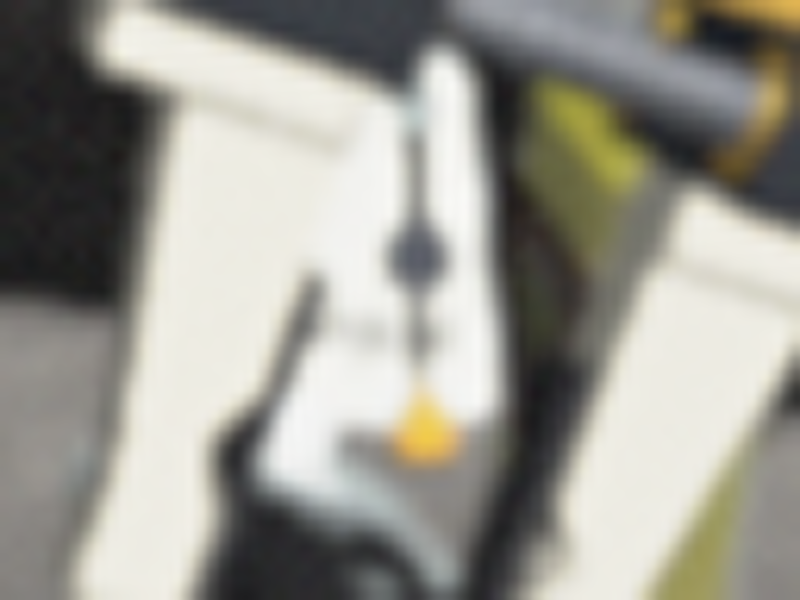

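The pointer (418,115→350) lies almost on the index tip (422,385). Index is about 0.4 mm further to the edge side, so roll ≈ 0.385–0.39 is the target. Now to the stone with level pitch.

```bash
cat > g.py <<'E'
from h import *
K=R.from_euler('ZYX',[.375,0,.387])
def tgt(h): return np.array([.517,-.1407,.0432+h])-K.apply([.102,-.032,-.013])
E
python3 - <<'E'
from g import *
print(tgt(0)); jog(tgt(.08),knife_rot(.375,0,.387))
E
```

```text
[ 0.41303137 -0.15505104  0.06731577]
jog mm [-308.5  -45.2  233. ] rot [-0.076 -0.614  0.013]
```

jog_arm(
  targets=[
    {"dx": -15, "dy": -2, "dz": 12, "rx": -0.004, "ry": -0.03, "rz": 0, "gripper": 1},
    {"dx": -45, "dy": -6, "dz": 34, "rx": -0.01, "ry": -0.09, "rz": 0.002, "gripper": 1},
    {"dx": -77, "dy": -11, "dz": 58, "rx": -0.02, "ry": -0.155, "rz": 0.003, "gripper": 1},
    {"dx": -109, "dy": -16, "dz": 82, "rx": -0.027, "ry": -0.22, "rz": 0.005, "gripper": 1},
    {"dx": -140, "dy": -20, "dz": 106, "rx": -0.035, "ry": -0.28, "rz": 0.006, "gripper": 1},
    {"dx": -171, "dy": -25, "dz": 129, "rx": -0.042, "ry": -0.34, "rz": 0.007, "gripper": 1},
    {"dx": -200, "dy": -29, "dz": 151, "rx": -0.05, "ry": -0.4, "rz": 0.008, "gripper": 1},
    {"dx": -225, "dy": -33, "dz": 170, "rx": -0.055, "ry": -0.45, "rz": 0.01, "gripper": 1},
  ],
)

```text
t: 13.62
eef_pos: [0.3903, -0.1856, 0.2436]
ee_rot: [2.77, -0.149, -2.704]
force: [-0.0, -0.3, -2.5]
width: 0.0296
gripper_force: 50.0
```

```bash
python3 - <<'E'
from g import *
p,r,s=pose();print(s['t'],p,s['force']); jog(tgt(.04),knife_rot(.375,0,.387))
E
```

```text
13.6167 [ 0.39028495 -0.18560706  0.24359217] [-1.67210453e-03 -2.80820842e-01 -2.49314787e+00]
jog mm [-53.5 -30.3 127.5] rot [-0.02  -0.162  0.002]
```

jog_arm(
  targets=[
    {"dx": -12, "dy": -6, "dz": 25, "rx": -0.004, "ry": -0.05, "rz": 0, "gripper": 1},
    {"dx": -25, "dy": -14, "dz": 55, "rx": -0.01, "ry": -0.1, "rz": 0.001, "gripper": 1},
    {"dx": -38, "dy": -22, "dz": 85, "rx": -0.015, "ry": -0.14, "rz": 0.002, "gripper": 1},
    {"dx": -48, "dy": -27, "dz": 110, "rx": -0.02, "ry": -0.16, "rz": 0.002, "gripper": 1},
    {"dx": -53, "dy": -30, "dz": 123, "rx": -0.02, "ry": -0.162, "rz": 0.002, "gripper": 1},
    {"dx": -53.5, "dy": -30.3, "dz": 127.5, "rx": -0.02, "ry": -0.162, "rz": 0.002, "gripper": 1},
    {"dx": -53.5, "dy": -30.3, "dz": 127.5, "rx": -0.02, "ry": -0.162, "rz": 0.002, "gripper": 1},
    {"dx": -53.5, "dy": -30.3, "dz": 127.5, "rx": -0.02, "ry": -0.162, "rz": 0.002, "gripper": 1},
  ],
)

```text
t: 14.28
eef_pos: [0.4133, -0.1562, 0.1096]
ee_rot: [2.756, -0.002, -2.764]
force: [-0.2, 0.5, -2.5]
width: 0.0293
gripper_force: 50.0
```

```bash
python3 - <<'E'
from g import *
p,r,s=pose();Kc=r*R.from_matrix(np.diag([-1,1,-1.]));print(s['t'],p,Kc.as_euler('ZYX'),s['force'],s['moment'])
jog(tgt(.04),knife_rot(.375,0,.387)); jog(tgt(.006),knife_rot(.375,0,.387)); print('1mm down',r.inv().apply([0,0,-1]))
f=grab('scene')
for n,k in (('edge',[102,-32,-13]),('tip',[182,-10,-13]),('heel',[42,-32,-13])): 
    w=p+Kc.apply(np.array(k)/1000.);c=(f['view']@np.r_[w,1])[:3];print(n,w.round(4),(f['fx']*c[0]/c[2]+f['cx']).round(1),(f['fy']*c[1]/c[2]+f['cy']).round(1))
E
```

```text
14.2833 [ 0.41330794 -0.15623002  0.10957593] [0.37771103 0.00183631 0.38534563] [-0.20256382  0.5329545  -2.5103451 ] [-1.42012709 -0.72843882  0.01443821]
jog mm [-0.2  0.3  2.5] rot [-0.002 -0.003  0.002]
jog mm [ -0.2 -12.5  34.1] rot [-0.002 -0.003  0.002]
1mm down [-0.00183631 -0.37587881  0.92666701]
edge [ 0.5172 -0.1417  0.0853] 299.7 244.1
tip [ 0.5841 -0.0932  0.0934] 286.5 217.4
heel [ 0.4614 -0.1638  0.0854] 303.8 264.4
```

jog_arm(
  targets=[
    {"dx": 0, "dy": -2, "dz": 5, "rx": 0, "ry": 0, "rz": 0, "gripper": 1},
    {"dx": 0, "dy": -5, "dz": 12, "rx": 0, "ry": 0, "rz": 0, "gripper": 1},
    {"dx": 0, "dy": -8, "dz": 20, "rx": 0, "ry": 0, "rz": 0, "gripper": 1},
    {"dx": 0, "dy": -10, "dz": 26, "rx": 0, "ry": 0, "rz": 0, "gripper": 1},
    {"dx": 0, "dy": -11.3, "dz": 30, "rx": 0, "ry": 0, "rz": 0, "gripper": 1},
    {"dx": 0, "dy": -12, "dz": 32, "rx": 0, "ry": 0, "rz": 0, "gripper": 1},
    {"dx": 0, "dy": -12, "dz": 32, "rx": 0, "ry": 0, "rz": 0, "gripper": 1},
    {"dx": 0, "dy": -12, "dz": 32, "rx": 0, "ry": 0, "rz": 0, "gripper": 1},
  ],
)

```text
t: 15.0
eef_pos: [0.4126, -0.1551, 0.0746]
ee_rot: [2.755, -0.002, -2.765]
force: [-0.4, -0.4, -2.0]
width: 0.0296
gripper_force: 50.0
```

```bash
cat > st.py <<'E'
from g import *
p,r,s=pose();Kc=r*R.from_matrix(np.diag([-1,1,-1.]));print(s['t'],p.round(4),Kc.as_euler('ZYX').round(4),s['force'].round(2),s['moment'].round(3),'edge',(p+Kc.apply([.102,-.032,-.013])).round(4))
E
python3 st.py
```

```text
15.0 [ 0.4126 -0.1551  0.0746] [0.377  0.002  0.3861] [-0.37 -0.36 -1.95] [-1.453 -0.682  0.033] edge [ 0.5165 -0.1406  0.0503]
```

jog_arm(
  targets=[
    {"dx": 0, "dy": -0.4, "dz": 0.9, "rx": 0, "ry": 0, "rz": 0, "gripper": 1},
    {"dx": 0, "dy": -0.8, "dz": 1.8, "rx": 0, "ry": 0, "rz": 0, "gripper": 1},
    {"dx": 0, "dy": -1.1, "dz": 2.8, "rx": 0, "ry": 0, "rz": 0, "gripper": 1},
    {"dx": 0, "dy": -1.5, "dz": 3.7, "rx": 0, "ry": 0, "rz": 0, "gripper": 1},
    {"dx": 0, "dy": -1.9, "dz": 4.6, "rx": 0, "ry": 0, "rz": 0, "gripper": 1},
    {"dx": 0, "dy": -1.9, "dz": 4.6, "rx": 0, "ry": 0, "rz": 0, "gripper": 1},
    {"dx": 0, "dy": -1.9, "dz": 4.6, "rx": 0, "ry": 0, "rz": 0, "gripper": 1},
    {"dx": 0, "dy": -1.9, "dz": 4.6, "rx": 0, "ry": 0, "rz": 0, "gripper": 1},
  ],
)

```text
t: 15.67
eef_pos: [0.4126, -0.1551, 0.0698]
ee_rot: [2.756, -0.002, -2.765]
force: [1.5, -0.1, -1.7]
width: 0.0295
gripper_force: 50.0
```

jog_arm(
  targets=[
    {"dx": 0, "dy": -0.2, "dz": 0.5, "rx": 0, "ry": 0, "rz": 0, "gripper": 1},
    {"dx": 0, "dy": -0.4, "dz": 0.9, "rx": 0, "ry": 0, "rz": 0, "gripper": 1},
    {"dx": 0, "dy": -0.4, "dz": 0.9, "rx": 0, "ry": 0, "rz": 0, "gripper": 1},
    {"dx": 0, "dy": -0.4, "dz": 0.9, "rx": 0, "ry": 0, "rz": 0, "gripper": 1},
    {"dx": 0, "dy": -0.4, "dz": 0.9, "rx": 0, "ry": 0, "rz": 0, "gripper": 1},
    {"dx": 0, "dy": -0.4, "dz": 0.9, "rx": 0, "ry": 0, "rz": 0, "gripper": 1},
    {"dx": 0, "dy": -0.4, "dz": 0.9, "rx": 0, "ry": 0, "rz": 0, "gripper": 1},
    {"dx": 0, "dy": -0.4, "dz": 0.9, "rx": 0, "ry": 0, "rz": 0, "gripper": 1},
  ],
)

```text
t: 16.33
eef_pos: [0.4126, -0.1551, 0.0688]
ee_rot: [2.756, -0.002, -2.765]
force: [0.3, -0.7, -2.4]
width: 0.0299
gripper_force: 50.0
```

```bash
python3 st.py
```

```text
16.3333 [ 0.4126 -0.1551  0.0688] [0.3769 0.0017 0.386 ] [ 0.34 -0.75 -2.44] [-1.443e+00 -7.050e-01  1.000e-03] edge [ 0.5165 -0.1406  0.0445]
```

jog_arm(
  targets=[
    {"dx": 0, "dy": -0.2, "dz": 0.4, "rx": 0, "ry": 0, "rz": 0, "gripper": 1},
    {"dx": 0, "dy": -0.3, "dz": 0.7, "rx": 0, "ry": 0, "rz": 0, "gripper": 1},
    {"dx": 0, "dy": -0.3, "dz": 0.7, "rx": 0, "ry": 0, "rz": 0, "gripper": 1},
    {"dx": 0, "dy": -0.3, "dz": 0.7, "rx": 0, "ry": 0, "rz": 0, "gripper": 1},
    {"dx": 0, "dy": -0.3, "dz": 0.7, "rx": 0, "ry": 0, "rz": 0, "gripper": 1},
    {"dx": 0, "dy": -0.3, "dz": 0.7, "rx": 0, "ry": 0, "rz": 0, "gripper": 1},
    {"dx": 0, "dy": -0.3, "dz": 0.7, "rx": 0, "ry": 0, "rz": 0, "gripper": 1},
    {"dx": 0, "dy": -0.3, "dz": 0.7, "rx": 0, "ry": 0, "rz": 0, "gripper": 1},
  ],
)

```text
t: 17.0
eef_pos: [0.4126, -0.1551, 0.068]
ee_rot: [2.756, -0.002, -2.765]
force: [-0.5, 0.2, -2.2]
width: 0.0294
gripper_force: 50.0
```

```bash
python3 st.py
```

```text
17.0 [ 0.4126 -0.1551  0.068 ] [0.3769 0.0017 0.386 ] [-0.47  0.21 -2.17] [-1.486 -0.727 -0.03 ] edge [ 0.5165 -0.1406  0.0437]
```

jog_arm(
  targets=[
    {"dx": 0, "dy": -0.2, "dz": 0.4, "rx": 0, "ry": 0, "rz": 0, "gripper": 1},
    {"dx": 0, "dy": -0.3, "dz": 0.7, "rx": 0, "ry": 0, "rz": 0, "gripper": 1},
    {"dx": 0, "dy": -0.3, "dz": 0.7, "rx": 0, "ry": 0, "rz": 0, "gripper": 1},
    {"dx": 0, "dy": -0.3, "dz": 0.7, "rx": 0, "ry": 0, "rz": 0, "gripper": 1},
    {"dx": 0, "dy": -0.3, "dz": 0.7, "rx": 0, "ry": 0, "rz": 0, "gripper": 1},
    {"dx": 0, "dy": -0.3, "dz": 0.7, "rx": 0, "ry": 0, "rz": 0, "gripper": 1},
    {"dx": 0, "dy": -0.3, "dz": 0.7, "rx": 0, "ry": 0, "rz": 0, "gripper": 1},
    {"dx": 0, "dy": -0.3, "dz": 0.7, "rx": 0, "ry": 0, "rz": 0, "gripper": 1},
  ],
)

```text
t: 17.67
eef_pos: [0.4126, -0.1551, 0.0673]
ee_rot: [2.756, -0.002, -2.765]
force: [-0.7, 0.6, -0.9]
width: 0.0295
gripper_force: 50.0
```

```bash
python3 st.py
```

```text
17.6667 [ 0.4126 -0.1551  0.0673] [0.3769 0.0018 0.386 ] [-0.71  0.57 -0.91] [-1.168 -0.573  0.085] edge [ 0.5165 -0.1406  0.043 ]
```

jog_arm(
  targets=[
    {"dx": 0, "dy": -0.1, "dz": 0.3, "rx": 0, "ry": 0, "rz": 0, "gripper": 1},
    {"dx": 0, "dy": -0.1, "dz": 0.3, "rx": 0, "ry": 0, "rz": 0, "gripper": 1},
    {"dx": 0, "dy": -0.1, "dz": 0.3, "rx": 0, "ry": 0, "rz": 0, "gripper": 1},
    {"dx": 0, "dy": -0.1, "dz": 0.3, "rx": 0, "ry": 0, "rz": 0, "gripper": 1},
    {"dx": 0, "dy": -0.1, "dz": 0.3, "rx": 0, "ry": 0, "rz": 0, "gripper": 1},
    {"dx": 0, "dy": -0.1, "dz": 0.3, "rx": 0, "ry": 0, "rz": 0, "gripper": 1},
    {"dx": 0, "dy": -0.1, "dz": 0.3, "rx": 0, "ry": 0, "rz": 0, "gripper": 1},
    {"dx": 0, "dy": -0.1, "dz": 0.3, "rx": 0, "ry": 0, "rz": 0, "gripper": 1},
  ],
)

```text
t: 18.33
eef_pos: [0.4125, -0.1551, 0.0669]
ee_rot: [2.756, -0.002, -2.765]
force: [-0.8, 0.4, 1.1]
width: 0.0299
gripper_force: 50.0
```

```bash
python3 st.py
```

```text
18.3333 [ 0.4125 -0.1551  0.0669] [0.3769 0.0018 0.3861] [-0.82  0.4   1.14] [-0.943 -0.438  0.176] edge [ 0.5165 -0.1406  0.0427]
```

jog_arm(
  targets=[
    {"dx": 0, "dy": 0, "dz": 0, "rx": 0, "ry": 0, "rz": 0, "gripper": 1},
    {"dx": 0, "dy": 0, "dz": 0, "rx": 0, "ry": 0, "rz": 0, "gripper": 1},
    {"dx": 0, "dy": 0, "dz": 0, "rx": 0, "ry": 0, "rz": 0, "gripper": 1},
    {"dx": 0, "dy": 0, "dz": 0, "rx": 0, "ry": 0, "rz": 0, "gripper": 1},
    {"dx": 0, "dy": 0, "dz": 0, "rx": 0, "ry": 0, "rz": 0, "gripper": 1},
    {"dx": 0, "dy": 0, "dz": 0, "rx": 0, "ry": 0, "rz": 0, "gripper": 1},
    {"dx": 0, "dy": 0, "dz": 0, "rx": 0, "ry": 0, "rz": 0, "gripper": 1},
    {"dx": 0, "dy": 0, "dz": 0, "rx": 0, "ry": 0, "rz": 0, "gripper": 1},
  ],
)

```text
t: 19.0
eef_pos: [0.4125, -0.1551, 0.0669]
ee_rot: [2.755, -0.002, -2.765]
force: [-1.6, 0.5, 1.1]
width: 0.0297
gripper_force: 50.0
```

```bash
python3 st.py
```

```text
19.0 [ 0.4125 -0.1551  0.0669] [0.3768 0.0018 0.3861] [-1.61  0.55  1.08] [-0.913 -0.424  0.181] edge [ 0.5164 -0.1406  0.0426]
```

```bash
python3 -c "
from station import arm
print(arm.job_done())"
```

```text
the job is handed in; nothing more can be done
None
```

I locked the knob and handed in at 19 s with the knife held edge-down across the middle of the stone, pressing about 3.4 N at a roll of 0.386 rad. I matched the pointer to the brass index in the air (about 0.4 mm apart), but could not see the dial once the knife was on the stone, and no verdict came back.

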